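# Lock a mould into the filling bay past a spring catch

### The arm

A 6-joint arm with a two-finger parallel gripper is mounted at the origin on a cart in front of the work surface, level with it; the furniture and walls round the work are solid. World frame = base frame: x ahead of the robot, y to its left, z up, the work surface at z = 0. Lengths are in m, angles in degrees, forces in N, time in s.
With the tool pointing down it reaches from about 0.35 to 0.925 m from the base axis. Payload 6.4 kg.
Tool frame: the origin (TCP) lies midway between the tips of the shut fingers; the grasp point (between the pads) lies 19 mm behind it (bot.pinch_z is the distance from the TCP to the grasp point, in m); z points along the fingers, y is the line along which they close (so a half turn about z gives the same grasp; the last joint's range is limited). The gripper opens to 85 mm and grips with 20 to 120 N. Pads are 22 mm wide; open, the fingers measure 114 mm over their backs; the gripper's body (76 mm by 85 mm) begins 54 mm behind the grasp point. The pads swing forward as they close: fully open they stand 13 mm farther back than shut.
Start: joints at [-79.532, 14.043, 89.255, -0, 76.702, -9.975], TCP at [0.227, -0.609, 0.231] pointing down, gripper open.
Joint ranges: [-179.41, 179.41], [-58.25, 129.5], [7.25, 145.43], [-54.29, 234.29], [11.92, 165.04], [-157.13, 157.13]. Speed limits (degrees/s): [147.25, 147.25, 180, 180, 180, 180].

### API

Orientations are given as [roll, pitch, yaw] about the fixed x, y, z axes, in that order (R = Rz(yaw) Ry(pitch) Rx(roll)).
In Python, from rig import sensors, optics, hand_in, bot gives the robot as it stands.
- The arm moves only by the tool play_rows, never from a script. Its argument "motion" is a list that holds one entry, the list of rows, each a list of 7 numbers: the turn, a rotation vector about the world's x, y, z in rad, then the shift along the world's x, y, z in mm, then the opening in per cent of the stroke, from 0 (shut) to 100 (fully open). A call has 1 to 12 rows; each row is the pose to reach, as a shift and turn from the pose commanded when the call began; what a row does not reach only later rows make up. A row lasts 1/8 s, in which the tool goes at most 62.5 mm and 10.7 degrees, less where a joint would pass 70% of its speed; a pose out of reach is approached as far as the arm can. A call with a gripper value outside its range is refused whole. The fingers move at their own pace and stop on an object; "squeeze" is the grip in N (left out, the last holds). Time passes only in rows, so rows that repeat a pose let the fingers close. It gives the time, the measured TCP pose, the force, the opening and the grip force at its end, in the units of the state.
- sensors.read_state(): the state, without advancing time (a new reading comes with each control period).
- optics.read_camera(name): name is "scene" or "top" or "wrist"; returns a dict with "color" (384x512x3 uint8, red, green, blue), "camera_matrix" (3x3 intrinsics, pixels), "dist" ([k1, k2, p1, p2, k3] as OpenCV has them; the pictures are not rectified), "world_from_camera" (4x4, takes a point from camera to world coordinates). Camera axes: x right, y up, looking along -z (the intrinsics and any distortion apply to the point x, -y, -z); pixel columns grow to the right and rows downward; lengths in m; the calibration is good to about 2 mm. A picture is of the moment at which its call begins. There is no depth.
- hand_in(): hands the job in; it is judged then, once.
The state is a dict: "time": time; "joints": joint angles; "joint_vel": joint speeds; "joint_efforts": joint torques, N m; "tcp_pos": TCP position; "ee_rot": TCP orientation; "force": force on the tool from outside, world axes, zero at the start; "wrist_torque": the same for the moment, N m; "width": opening from 0.0 (shut) to 1.0 (fully open); "gripper_force": force on a finger pad.
Only numpy, scipy, OpenCV 4.12 (cv2) and the standard library are available. Lean on these libraries where they do the work, as an engineer would, in place of code of your own. Each camera call takes 0.05 s, during which the arm holds its last target. There are 200 camera calls.

### The job

Shut the plum two-cell mould that lies on the mould track into the bay at the closed end of the track: press the long spring bar between the rails down and, keeping it down the whole time, push the mould along the rails over the two catch pins into the bay. Then let the bar spring up again, so that its pins stand up behind the mould and lock it in. Only press and push: do not lift, carry or tip the mould, and leave the small moulds and the tin beside the track where they are.

Things in the scene. Friction and masses are not known exactly. Their poses are not given: they have to be found in the camera images.
- track: Fixed mould track, 304 x 132 mm. Origin: on the table (z 0), mid-width, under the line of the catch pins. x points along the track the way the mould must travel (to the bay), y across, z up. In its frame (mm): white rails at y +-40 to +-53, top z 24; the spring bar lies in the 80 mm slot between them; side guides at y +-53 to +-61, top z 34; open entry end at x -202.
- bay_centre (a point): Fixed point at the middle of the bay, mid-width, at rail-top height (24 mm); axes as the track's. It lies 49 mm beyond the pin line. The bay is 88 mm long for the 80 mm mould, from the pins' far side (track x +5 mm) to the face of the end stop, an aluminium cross wall (track x +93 mm, top 46 mm over the table). Locked in, the mould's centre is within 4 mm of this point along the track.
- press_bar: Steel spring bar (plunger) in the slot between the rails, 225 x 74 mm, moving only straight up and down. Origin: on its top face, mid-width, on the pin line; axes as the track's; it reaches from x -190 to +35 mm. Up, its top is 23 mm over the table; it can be pressed 10 mm down to a stop (5 N to start, 8 N at the stop) anywhere along its mid-line, and springs up when let go.
- pins_mid (a point): Point midway between the two catch pins, at their tops; moves with the bar. The pins stand on the bar at track x -5 to +5, y +-30 to +-37 mm, 7 mm over the bar: 6 mm over the rail tops when up, below them when the bar is 7 mm or more down. The way between them is 60 mm wide: a finger can slide along the pressed bar, pushing the mould from behind and following it between the pins.
- bar_mould: Loose plum-coloured two-cell mould, about 150 g, 100 x 80 x 36 mm, lying across the two rails (underside 24 mm, top 60 mm over the table), 3 mm play to each side guide. Origin: centre of its underside; x is its 100 mm side, across the track; y its 80 mm side, along the track. It starts on the entry side of the pins with 65 mm or more of free bar behind it.
- heart_mould: Bystander: small ivory heart mould, 50 x 55 x 44 mm, loose on the table beside the track. Origin: centre of its underside.
- clover_mould: Bystander: small ivory three-lobed mould, 56 x 61 x 42 mm, loose on the table beside the track. Origin: centre of its underside.
- wick_tin: Bystander: round pale tin with a lid, 62 mm across, 42 mm high, loose on the table beside the track. Origin: centre of its underside.
Not all that is in view belongs to the job. Leave any orange look-alike of the bar_mould alone.

How it is judged:
By the outcome, as a careful person would: the job done as asked, in the order asked, and still so for the second after the job is handed in, with the robot touching nothing.
It also fails if it takes over 42 s, if anything falls off the work surface, if the arm or the gripper's body presses on something with over 40 N, if the wrist force passes 120 N, or if a joint passes its speed limit or range.

## Working session

There is one attempt and no reset: what is moved stays moved. The work goes in short steps, Python scripts to look and compute and a tool call to move; the robot and the scene stay as the last step left them, time stands still between calls to the robot, and variables do not carry over. Pictures are saved under pics/ and viewed, at most 10 in all, crops included, and the job is handed in when it is done.

Besides the shell and the picture viewer there is one more tool, called after ">>>" by a JSON object that holds its "method" and its "body". play_rows: Moves the arm, as the interface text tells. Its arguments: {"type":"object","properties":{"motion":{"type":"array","items":{"type":"array","items":{"type":"array","items":{"type":"number"}}}},"squeeze":{"type":"number"}},"required":["motion"]}

```bash
mkdir -p pics; cat > h.py <<'E'
import numpy as np,cv2
from rig import sensors,optics,hand_in,bot
def snap(n,f):
    c=optics.read_camera(n); cv2.imwrite('pics/'+f+'.png',cv2.cvtColor(c['color'],cv2.COLOR_RGB2BGR))
    np.savez('pics/'+f,K=c['camera_matrix'],d=c['dist'],T=c['world_from_camera']); return c
def back(f,uv,z):
    c=np.load('pics/'+f+'.npz'); n=cv2.undistortPoints(np.array(uv,float).reshape(-1,1,2),c['K'],np.array(c['d'],float)).reshape(-1,2)
    z=np.broadcast_to(z,len(n)); T=c['T']
    r=np.c_[n[:,0],-n[:,1],-np.ones(len(n))]@T[:3,:3].T; o=T[:3,3]
    return o+r*((z-o[2])/r[:,2])[:,None]
E
python3 - <<'E'
from h import *
a=snap('top','t0')['color'];b=snap('scene','s0')['color']
cv2.imwrite('pics/t0b.png',cv2.cvtColor(cv2.resize(a,(800,600),interpolation=cv2.INTER_CUBIC),cv2.COLOR_RGB2BGR))
cv2.imwrite('pics/s0b.png',cv2.cvtColor(cv2.resize(b,(800,600),interpolation=cv2.INTER_CUBIC),cv2.COLOR_RGB2BGR))
s=sensors.read_state();print(s)
print(np.load('pics/t0.npz')['T'])
E
```

```text
{'time': 0.1, 'joints': array([-7.95340964e+01,  1.40805854e+01,  8.93184300e+01, -1.48296599e-03,
        7.67012155e+01, -9.97474365e+00]), 'joint_vel': array([-0.04506589, -0.04030862, -0.1899174 , -0.01291147, -0.01619   ,
        0.00840783]), 'joint_efforts': array([-2.47111520e-04, -4.30670106e+01, -3.27128899e+01, -1.83293341e-04,
        2.83766843e-03,  1.73961634e-06]), 'tcp_pos': array([ 0.22691551, -0.60856887,  0.23028057]), 'ee_rot': array([-1.79901034e+02, -1.59405896e-02,  2.04409759e+01]), 'force': array([ 0.99170956, -0.69726338, -0.14273734]), 'wrist_torque': array([-7.32222389e-03,  3.31703047e-02,  2.02819486e-05]), 'gripper_force': 0.0, 'width': 1.0007464259748917}
[[ 0.02895147  0.98593792 -0.16458502  0.38393944]
 [-0.99956487  0.02762563 -0.01033943 -0.09026352]
 [-0.00564727  0.16481274  0.98630871  0.89652878]
 [ 0.          0.          0.          1.        ]]
```

View pics/t0b.png

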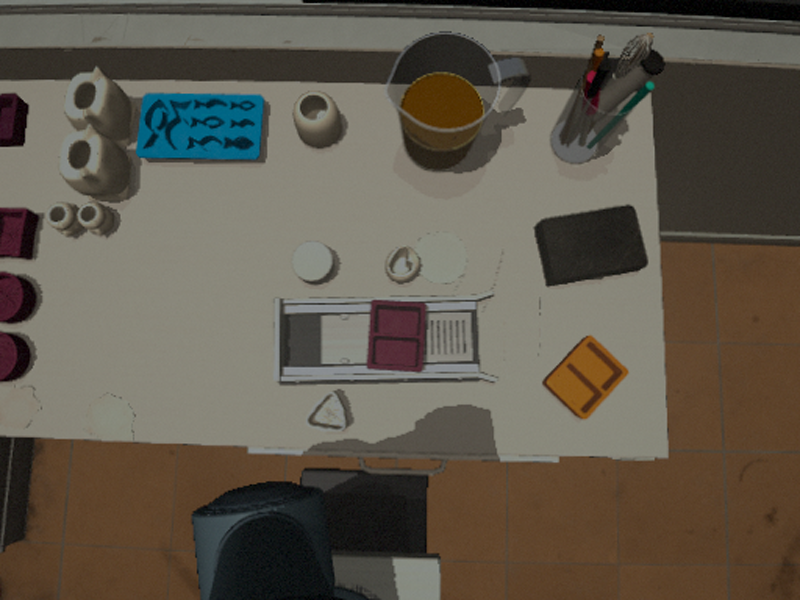

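View pics/s0b.png

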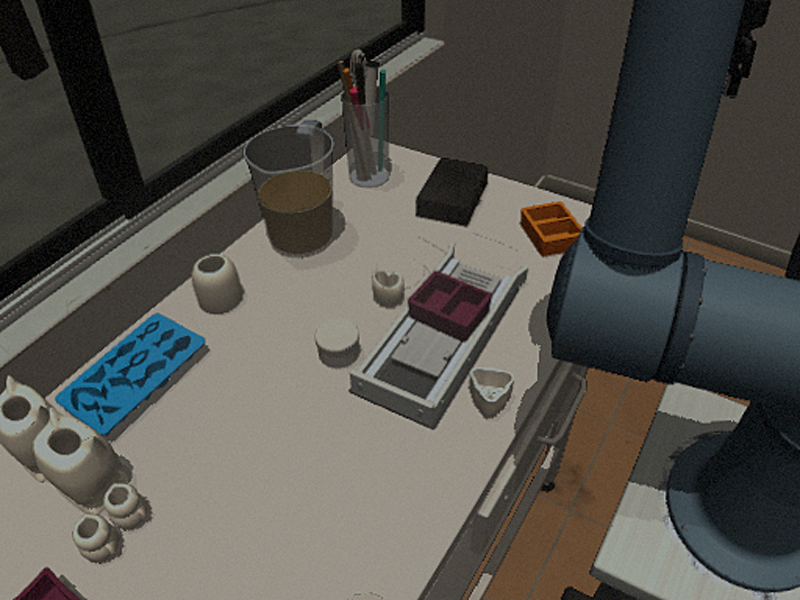

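The top view shows the track with its closed end on the left (about (278,340) of 800x600) and its entry on the right. The mould is at about (397,336) and the pins near x=345. I'll enlarge that area.

```bash
python3 - <<'E'
from h import *
a=cv2.imread('pics/t0.png')[180:255,165:325]
cv2.imwrite('pics/t0c.png',cv2.resize(a,(800,375),interpolation=cv2.INTER_CUBIC))
E
```

```text
(no output)
```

View pics/t0c.png

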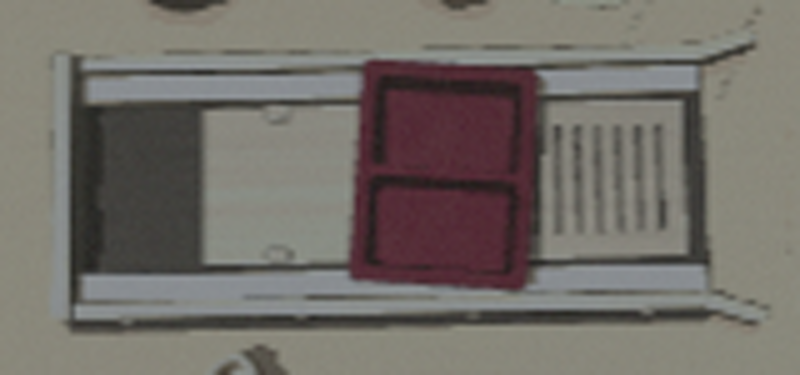

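```bash
python3 - <<'E'
from h import *
P=np.array([(203,107),(203,265),(687,99),(690,258),(277,113),(277,254),(365,60),(540,68),(527,290),(352,280),(85,75),(697,66),(82,285),(705,290),(75,55),(72,320)],float)
z=np.array([.023]*4+[.030]*2+[.060]*4+[.024]*4+[.046]*2)
w=back('t0',P/5+[165,180],z)*1000
for p,q in zip(P,w):print(p,q.round(1))
m=w[6:10,:2];print('mould',m.mean(0),[np.linalg.norm(m[i]-m[i-3]) for i in range(4)])
B=w[:4,:2]; e=(B[0]+B[1])/2;f=(B[2]+B[3])/2;d=e-f;print('bar',e,f,np.linalg.norm(d),np.degrees(np.arctan2(d[1],d[0])))
E
```

```text
[203. 107.] [500.6  29.6  23. ]
[203. 265.] [426.7  26.   23. ]
[687.  99.] [ 510.8 -197.7   23. ]
[690. 258.] [ 436.4 -199.7   23. ]
[277. 113.] [497.8  -6.   30. ]
[277. 254.] [432.4  -8.8  30. ]
[365.  60.] [519.2 -47.7  60. ]
[540.  68.] [ 517.7 -126.7   60. ]
[527. 290.] [ 418. -123.   60.]
[352. 280.] [420.2 -45.4  60. ]
[85. 75.] [514.1  86.   24. ]
[697.  66.] [ 526.5 -202.2   24. ]
[ 82. 285.] [415.7  81.6  24. ]
[705. 290.] [ 421.8 -206.7   24. ]
[75. 55.] [520.   86.8  46. ]
[ 72. 320.] [399.1  80.9  46. ]
mould [468.78555562 -85.72470206] [np.float64(79.07049118061879), np.float64(99.73378166251177), np.float64(77.66039202418644), np.float64(98.95243505148686)]
bar [463.65250905  27.78973396] [ 473.60117711 -198.73583546] 226.74392957037077 92.51472991296292
```

The pin line comes out at about (465,-7), track direction 92.5°. The measured bar is 227 mm long and the mould 78x99 mm, which agree with the given sizes. The mould's rear edge is at s≈-118. I'll move above the free bar at s=-150 with the fingers across the track, about 20% open.

>>> {"method": "play_rows", "body": {"motion": [[[0, 0, 0.126, 24, 45, -5, 20], [0, 0, 0.252, 49, 90, -10, 20], [0, 0, 0.377, 73, 136, -20, 20], [0, 0, 0.503, 98, 181, -30, 20], [0, 0, 0.629, 122, 226, -45, 20], [0, 0, 0.755, 147, 271, -60, 20], [0, 0, 0.881, 171, 316, -80, 20], [0, 0, 1.006, 196, 361, -100, 20], [0, 0, 1.132, 220, 407, -120, 20], [0, 0, 1.258, 245, 452, -140, 20], [0, 0, 1.258, 245, 452, -140, 20], [0, 0, 1.258, 245, 452, -140, 20]]]}}

```text
time: 1.6
tcp_pos: [0.472, -0.1573, 0.0913]
ee_rot: [-180.0, 0.0, 92.5]
force: [0.4, -0.6, -0.9]
width: 0.2
gripper_force: 0.0
```

```bash
python3 - <<'E'
from h import *
snap('wrist','w1');snap('top','t1')
a=cv2.imread('pics/w1.png');b=cv2.imread('pics/t1.png')[170:270,165:325]
cv2.imwrite('pics/c1.png',np.vstack([cv2.resize(a,(400,300)),cv2.resize(b,(400,250),interpolation=cv2.INTER_CUBIC)]))
E
```

```text
(no output)
```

View pics/c1.png

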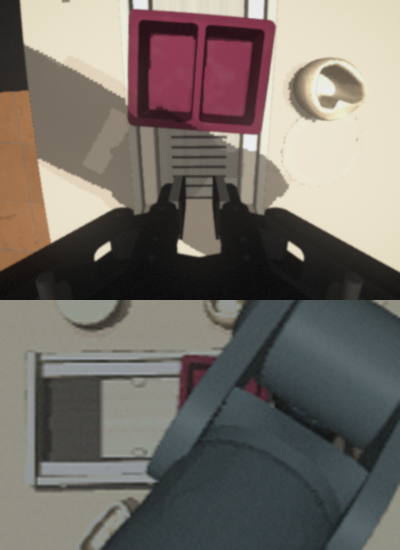

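The wrist view shows the fingers (about (198,190)) centred in the slot behind the mould, with free bar ahead of them. I'll go down and press.

>>> {"method": "play_rows", "body": {"motion": [[[0, 0, 0, 0, 0, -30, 20], [0, 0, 0, 0, 0, -55, 20], [0, 0, 0, 0, 0, -64, 20], [0, 0, 0, 0, 0, -70, 20], [0, 0, 0, 0, 0, -75, 20], [0, 0, 0, 0, 0, -78, 20], [0, 0, 0, 0, 0, -78, 20], [0, 0, 0, 0, 0, -78, 20]]]}}

```text
time: 2.7
tcp_pos: [0.4723, -0.1579, 0.0147]
ee_rot: [-180.0, 0.1, 92.5]
force: [-4.5, 0.2, 8.6]
width: 0.205
gripper_force: 3.7
```

>>> {"method": "play_rows", "body": {"motion": [[[0, 0, 0, 0, 0, -2, 20], [0, 0, 0, 0, 0, -3, 20], [0, 0, 0, 0, 0, -3, 20]]]}}

```text
time: 3.08
tcp_pos: [0.4726, -0.158, 0.0129]
ee_rot: [-180.0, 0.0, 92.5]
force: [-9.7, 1.7, 18.1]
width: 0.202
gripper_force: 9.2
```

At the stop with 18 N. Now I'll push along the track.

>>> {"method": "play_rows", "body": {"motion": [[[0, 0, 0, -0.2, 5, 0, 20], [0, 0, 0, -0.4, 10, 0, 20], [0, 0, 0, -0.7, 15, 0, 20], [0, 0, 0, -0.9, 20, 0, 20], [0, 0, 0, -1.1, 25, 0, 20], [0, 0, 0, -1.3, 30, 0, 20], [0, 0, 0, -1.5, 35, 0, 20], [0, 0, 0, -1.7, 40, 0, 20], [0, 0, 0, -2.0, 45, 0, 20], [0, 0, 0, -2.2, 50, 0, 20]]]}}

```text
time: 4.32
tcp_pos: [0.4736, -0.11, 0.0136]
ee_rot: [179.6, 0.4, 92.6]
force: [0.6, -5.9, 8.0]
width: 0.202
gripper_force: 3.9
```

```bash
python3 - <<'E'
from h import *
snap('wrist','w2');b=snap('top','t2');snap('scene','s2')
b=cv2.imread('pics/t2.png')[170:270,165:325];s=cv2.imread('pics/s2.png')[140:280,200:360]
cv2.imwrite('pics/c2.png',np.hstack([np.vstack([cv2.resize(cv2.imread('pics/w2.png'),(400,300)),cv2.resize(b,(400,250))]),cv2.resize(s,(400,550))]))
s=sensors.read_state();print(s['tcp_pos'],s['force'])
E
```

```text
[ 0.47349952 -0.10951976  0.01350099] [ 0.99513761 -3.664857    7.66272127]
```

View pics/c2.png

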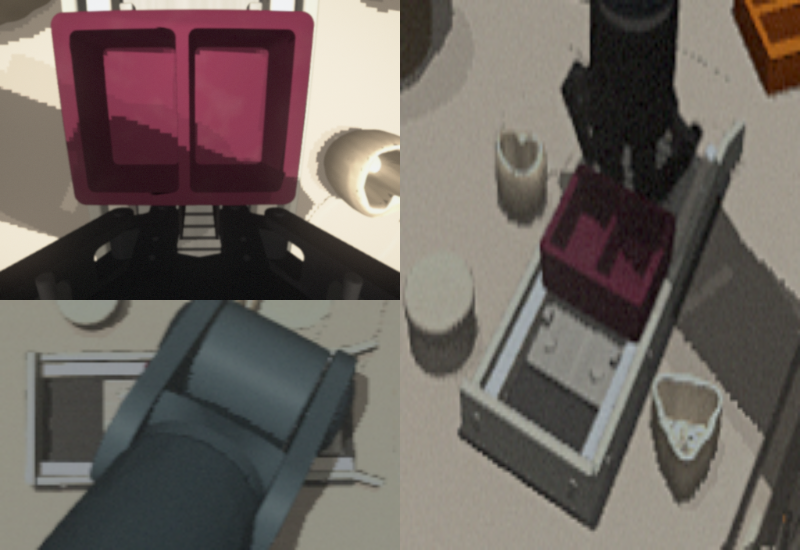

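The mould sits squarely against the fingers and the pins are just ahead of it, with the bar down. The TCP is about 4 mm to the +x side, so I'll correct that on the way and press slightly deeper.

>>> {"method": "play_rows", "body": {"motion": [[[0, 0, 0, -1, 1, -1.5, 20], [0, 0, 0, -2, 5, -1.5, 20], [0, 0, 0, -2.8, 10, -1.5, 20], [0, 0, 0, -3.4, 15, -1.5, 20], [0, 0, 0, -4, 20, -1.5, 20], [0, 0, 0, -4.3, 25, -1.5, 20], [0, 0, 0, -4.6, 30, -1.5, 20], [0, 0, 0, -4.9, 35, -1.5, 20], [0, 0, 0, -5.2, 40, -1.5, 20], [0, 0, 0, -5.2, 40, -1.5, 20]]]}}

```text
time: 5.72
tcp_pos: [0.47, -0.0703, 0.0132]
ee_rot: [179.4, 0.4, 92.6]
force: [0.6, -3.8, 14.2]
width: 0.2
gripper_force: 6.6
```

>>> {"method": "play_rows", "body": {"motion": [[[0, 0, 0, -0.6, 5, 0, 20], [0, 0, 0, -1.2, 10, 0, 20], [0, 0, 0, -1.8, 15, 0, 20], [0, 0, 0, -2.4, 20, 0, 20], [0, 0, 0, -2.9, 25, 0, 20], [0, 0, 0, -3.3, 30, 0, 20], [0, 0, 0, -3.6, 35, 0, 20], [0, 0, 0, -3.9, 40, 0, 20], [0, 0, 0, -4.2, 45, 0, 20], [0, 0, 0, -4.4, 50, 0, 20], [0, 0, 0, -4.4, 50, 0, 20]]]}}

```text
time: 7.1
tcp_pos: [0.4658, -0.0199, 0.0132]
ee_rot: [179.4, 0.4, 92.6]
force: [0.7, -6.3, 14.2]
width: 0.2
gripper_force: 7.1
```

```bash
python3 - <<'E'
from h import *
snap('wrist','w3');snap('top','t3');snap('scene','s3')
s=cv2.imread('pics/s3.png')[140:280,200:360];b=cv2.imread('pics/t3.png')[170:270,165:325]
cv2.imwrite('pics/c3.png',np.hstack([np.vstack([cv2.resize(cv2.imread('pics/w3.png'),(400,300)),cv2.resize(b,(400,250))]),cv2.resize(s,(400,550),interpolation=cv2.INTER_CUBIC)]))
E
```

```text
(no output)
```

View pics/c3.png

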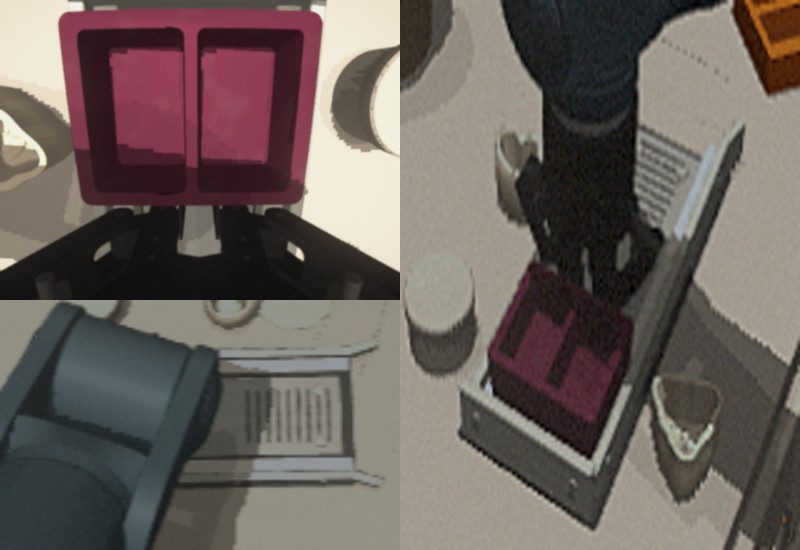

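The mould is nearly in the bay: the wrist view has its rear edge at row 205 of 300 and the stop just ahead of its front edge. I'll work out the remaining distance.

```bash
python3 - <<'E'
from h import *
O=np.array([465.1,-7.4]);d=np.array([-.0436,.999])
for f,P in(('w2',[(183,207),(183,14)]),('w3',[(193,206),(193,13)])):
    w=back(f,np.array(P)*1.28,.060)*1000
    print(f,w.round(1),(w[:,:2]-O)@d)
E
```

```text
w2 [[465.5 -96.5  60. ]
 [463.2 -18.4  60. ]] [-89.02843454 -10.90027973]
w3 [[462.   -5.5  60. ]
 [458.9  72.1  60. ]] [ 2.07811197 79.72899674]
```

>>> {"method": "play_rows", "body": {"motion": [[[0, 0, 0, -0.2, 3, 0, 20], [0, 0, 0, -0.3, 6, 0, 20], [0, 0, 0, -0.4, 8, 0, 20], [0, 0, 0, -0.5, 9.5, 0, 20], [0, 0, 0, -0.5, 9.5, 0, 20]]]}}

```text
time: 7.88
tcp_pos: [0.4654, -0.0106, 0.0132]
ee_rot: [179.4, 0.4, 92.6]
force: [0.8, -7.7, 14.8]
width: 0.199
gripper_force: 7.1
```

```bash
python3 - <<'E'
from h import *
snap('wrist','w4')
cv2.imwrite('pics/w4b.png',cv2.resize(cv2.imread('pics/w4.png'),(800,600),interpolation=cv2.INTER_CUBIC))
E
```

```text
(no output)
```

View pics/w4b.png

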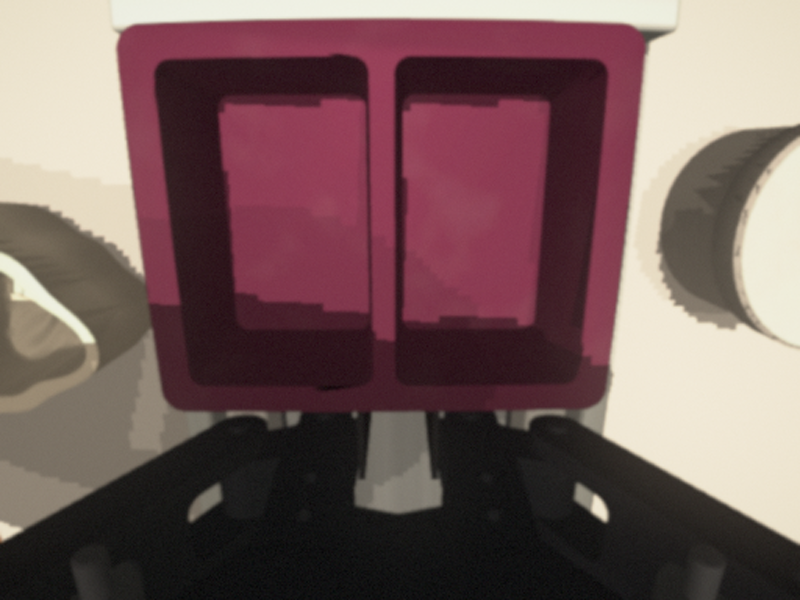

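```bash
python3 - <<'E'
from h import *
O=np.array([465.1,-7.4]);d=np.array([-.0436,.999])
w=back('w4',np.array([(383,411),(383,22),(160,400),(612,398),(118,35),(644,30)])*.64,.060)*1000
print(((w[:,:2]-O)@d).round(1))
p=back('w4',np.array([(280,422),(505,422)])*.64,.020)*1000
print(p,(p[:,:2]-O)@d)
w=back('w4',np.array([(400,2),(400,20)])*.64,.046)*1000;print((w[:,:2]-O)@d)
E
```

```text
[11.6 89.7 14.1 14.4 88.3 89.4]
[[428.38836946 -23.94294218  20.        ]
 [500.14317688 -21.05774432  20.        ]] [-14.92577214 -15.17196909]
[97.15469991 93.69201562]
```

The mould centre is at about s=49 to 50.5, within tolerance. I'll back off 4 mm with the bar still pressed, then lift straight up.

>>> {"method": "play_rows", "body": {"motion": [[[0, 0, 0, 0, -2, 0, 20], [0, 0, 0, 0.2, -4, 0, 20], [0, 0, 0, 0.2, -4, 3, 20], [0, 0, 0, 0.2, -4, 6, 20], [0, 0, 0, 0.2, -4, 10, 20], [0, 0, 0, 0.2, -4, 14, 20], [0, 0, 0, 0.2, -4, 20, 20], [0, 0, 0, 0.2, -4, 40, 20], [0, 0, 0, 0.2, -6, 70, 20], [0, 0, 0, 0.2, -6, 110, 20]]]}}

```text
time: 9.18
tcp_pos: [0.4587, -0.0134, 0.1188]
ee_rot: [-179.8, -0.1, 92.5]
force: [0.5, -0.5, -0.2]
width: 0.196
gripper_force: 0.0
```

>>> {"method": "play_rows", "body": {"motion": [[[0, 0, 0, 0, -40, 20, 20], [0, 0, 0, 0, -90, 30, 20], [0, 0, 0, 0, -140, 40, 20], [0, 0, 0, 0, -180, 40, 20], [0, 0, 0, 0, -180, 40, 20]]]}}

```text
time: 9.8
tcp_pos: [0.4596, -0.1957, 0.159]
ee_rot: [-180.0, 0.0, 92.3]
force: [-0.1, 0.4, -0.2]
width: 0.203
gripper_force: 0.0
```

```bash
python3 - <<'E'
from h import *
snap('top','t5');snap('scene','s5')
b=cv2.imread('pics/t5.png')[180:255,165:325];s=cv2.imread('pics/s5.png')[150:280,200:360]
cv2.imwrite('pics/c5.png',np.vstack([cv2.resize(b,(640,300),interpolation=cv2.INTER_CUBIC),cv2.resize(s[40:],(640,300),interpolation=cv2.INTER_CUBIC)]))
E
```

```text
(no output)
```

View pics/c5.png

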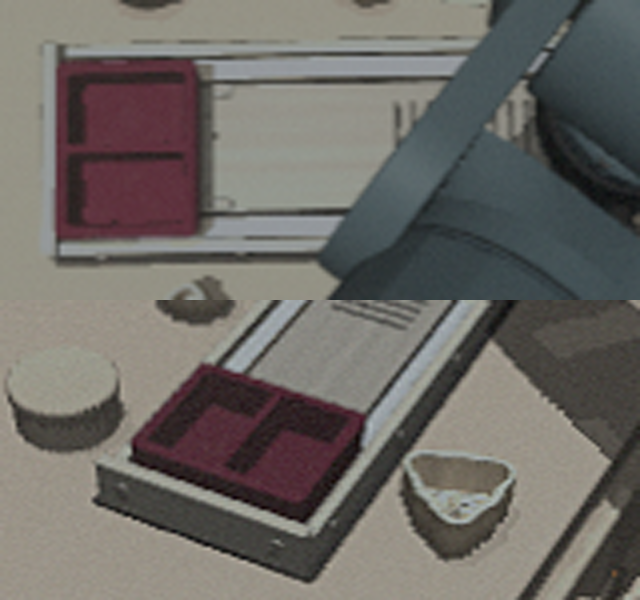

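```bash
python3 - <<'E'
from h import *
O=np.array([465.1,-7.4]);d=np.array([-.0436,.999])
w=back('t5',np.array([(198,64),(200,234),(58,64),(56,236)])/4+[165,180],.060)*1000
s=(w[:,:2]-O)@d;print(s,s.mean())
p=back('t5',np.array([(223,92),(223,204)])/4+[165,180],.030)*1000;print((p[:,:2]-O)@d)
E
```

```text
[10.50360024  9.25421337 89.798443   89.3542678 ] 49.72763110231013
[-0.89024103 -0.81553882]
```

The mould centre is at s≈49.7 (target 49 ±4), the pins are up behind it, and the robot is clear.

```bash
python3 -c "
from h import *
print(hand_in())"
```

```text
the job is handed in; nothing more can be done
None
```

The plum mould is shut in the bay, its centre measured within about 1 mm of the bay centre, with the bar up and its pins standing behind it; the job is handed in.

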